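Try the tap grips on the gauge pin and sort them

ROBOT

A 6-joint arm with a two-finger parallel gripper is mounted at the origin on a cart in front of the work surface, level with it; the furniture and walls round the work are solid. World frame = base frame: x ahead of the robot, y to its left, z up, the work surface at z = 0. Lengths are in m, angles in rad, forces in N, time in s.
With the tool pointing down it reaches from about 0.4 to 0.825 m from the base axis. Payload 7 kg.
Tool frame: the origin (TCP) lies at the centre of the arm's flange, where the gripper is bolted on; the fingertips stand 178 mm ahead of it and the grasp point (between the pads) lies 159 mm ahead of it; z points along the fingers, y is the direction in which the jaws open and shut (so a half turn about z gives the same grasp; the last joint's range is limited). The gripper opens to 88 mm and grips with 3 to 60 N. Pads are 19 mm wide; open, the fingers measure 130 mm over their backs; the gripper's body (78 mm by 193 mm) begins 47 mm behind the grasp point.
Start: joints at [-0.854, 0.359, 0.012, 0, -1.224, -0.288], TCP at [0.281, -0.614, 0.405] pointing down, gripper open.
Joint ranges: [-3.07, 3.07], [-1.43, 2.12], [-1.02, 1.25], [-3.03, 1.67], [-3.05, -0], [-3.03, 3.03]. Speed limits (rad/s): [2.39, 2.39, 3.01, 3.14, 3.14, 3.14].

INTERFACE

Orientations are given as [roll, pitch, yaw] about the fixed x, y, z axes, in that order (R = Rz(yaw) Ry(pitch) Rx(roll)).
In Python, from station import * gives the robot as it stands.
- The arm moves only by the tool send_rows, never from a script. Its argument "motion" is a list of rows, each an object with "offset": the shift along the tool's x, y, z in cm, a list of three; "turn": the turn about the tool's z in degrees. In form: [{"offset": [x, y, z], "turn": turn}, ...]. A call has 1 to 8 rows; each row is the pose to reach, as a shift and turn from the pose commanded when the call began, along the tool's axes at that moment; what a row does not reach only later rows make up. A row lasts 1/10 s, in which the tool goes at most 50 mm and 8.59 degrees, less where a joint would pass 70% of its speed; a pose out of reach is approached as far as the arm can. A call with a gripper value outside its range is refused whole. "hand" is the opening, from -1 (shut) to 1 (fully open), set as the call begins (left out, the last holds). The fingers move at their own pace and stop on an object; "squeeze" is the grip in N (left out, the last holds). Time passes only in rows, so rows that repeat a pose let the fingers close. It gives the time, the measured TCP pose, the force and the opening at its end, in the units of the state.
- get_state(): the state, without advancing time (a new reading comes with each control period).
- grab_frame(name): name is "scene" or "side" or "wrist"; returns a dict with "frame" (420x560x3 uint8, blue, green, red), "range_z" (420x560 float32, m along the optical axis (not along the pixel's ray), 0 where there is no reading), "vertical_fov" (degrees; the focal length in pixels is half the picture's height over the tangent of half this angle, whatever the lens; pixels are square), "cx", "cy" (the principal point, pixels), "cam_to_world" (4x4, takes a point from camera to world coordinates). Camera axes: x right, y up, looking along -z (the intrinsics and any distortion apply to the point x, -y, -z); pixel columns grow to the right and rows downward; lengths in m; the calibration is good to about 2 mm. A picture is of the moment at which its call begins.
- job_done(): hands the job in, once; it reports no verdict.
The state is a dict: "t": time; "q": joint angles; "qd": joint speeds; "joint_efforts": joint torques, N m; "eef_pos": TCP position; "ee_rot": TCP orientation; "force": force on the tool from outside, world axes, zero at the start; "moment": the same for the moment, N m; "width": finger opening in m.
Only numpy, scipy, OpenCV 4.12 (cv2) and the standard library are available. Lean on these libraries where they do the work, as an engineer would, in place of code of your own. Each camera call takes 0.05 s, during which the arm holds its last target. There are 200 camera calls.

TASK

The two black push-on tap grips look alike, but only one fits the tap. Try each one, open end down, on the upright steel gauge pin, without forcing it: the one that slides right down to the base goes in the green tray, the one that stops at the tip of the pin goes in the red tray. Put the first grip in its tray before you try the second, leave both standing upright in the trays, and leave the cup, glass, mug and coffee jar where they are.

Things in the scene. Friction and masses are not known exactly. Their poses are not given: they have to be found in the camera images.
- grip_a: one of two look-alike push-on tap grips: black ribbed sleeve 34 mm across, 62 mm long, 70 g, flat cap with a steel disc on top, open below, steel band near the open end; stands upright, open end down. Origin: centre of the open lower end; z up to the cap. The bore, 56 mm deep, takes a pin of up to 20.5 mm in one of them, up to 15.5 mm in the other: only trying it on the gauge tells which
- grip_b: one of two look-alike push-on tap grips: black ribbed sleeve 34 mm across, 62 mm long, 70 g, flat cap with a steel disc on top, open below, steel band near the open end; stands upright, open end down. Origin: centre of the open lower end; z up to the cap. The bore, 56 mm deep, takes a pin of up to 20.5 mm in one of them, up to 15.5 mm in the other: only trying it on the gauge tells which
- gauge: gauge, fixed: dark wooden base 70 x 70 x 10 mm, on it an aluminium disc 46 mm across and 4 mm high, from whose middle a polished steel pin rises. Origin: centre of its underside, on the worktop, under the pin; z up
- gauge_seat (a point): point on the pin's axis at the top of the aluminium disc, 14 mm above the worktop. The pin, 18 mm thick, rises 46 mm above it; the last 8 mm taper to 8 mm at the tip. A wide grip goes down until its lower end meets the disc (0 mm over this point); a narrow one stops on the taper, its lower end about 40 mm above this point
- tray_green: shallow square tray of light wood with a green floor, fixed, 130 x 130 mm outside, 120 x 120 mm inside, walls 20 mm high, floor 7 mm above the worktop. Origin: centre of its underside, on the worktop; x and y along its sides, z up. It may be at the left or the right
- tray_red: shallow square tray of light wood with a red floor, fixed, 130 x 130 mm outside, 120 x 120 mm inside, walls 20 mm high, floor 7 mm above the worktop. Origin: centre of its underside, on the worktop; x and y along its sides, z up. It may be at the left or the right
- glass_cup: bystander: small clear glass cup with a handle, 45 x 77 mm, 51 mm high, standing loose. Origin: centre of its underside
- amber_glass: bystander: small amber shot glass, 39 mm across, 52 mm high, standing loose. Origin: centre of its underside
- teal_mug: bystander: teal mug, 68 x 99 mm with its handle, 73 mm high, standing loose. Origin: centre of its underside
- coffee_jar: bystander: jar of coffee with a wooden lid, 66 mm across, 106 mm high, standing loose. Origin: centre of its underside
Things that resemble listed ones, but are neither listed nor needed, are in the scene too. Leave any blue look-alike of the gauge alone.

How it is judged:
On the way, in this order (a step that is already met when the one before it is completed fails the run):
1. first grip tried: upright on the pin's axis (within 6 mm), the wide one down within 4 mm of the disc, or the narrow one on the taper, 2 mm or more below the tip (((horizontal distance between grip_a and gauge_seat below 0.006 m and angle between grip_a's own z axis and vertical below 0.15 rad and contact force between grip_a and gauge above 0.3 N and z of grip_a in the frame of gauge_seat between -0.003 and 0.004 m) or (horizontal distance between grip_b and gauge_seat below 0.006 m and angle between grip_b's own z axis and vertical below 0.15 rad and contact force between grip_b and gauge above 0.3 N and z of grip_b in the frame of gauge_seat between 0.025 and 0.044 m))), for 0.15 s.
2. the first grip stands in its tray (wide: green, narrow: red) while the other is tried on the pin in the same way ((((x of grip_a in the frame of tray_green between -0.046 and 0.046 m and y of grip_a in the frame of tray_green between -0.046 and 0.046 m and z of grip_a in the frame of tray_green between 0.003 and 0.012 m and angle between grip_a's own z axis and vertical below 0.15 rad) and (horizontal distance between grip_b and gauge_seat below 0.006 m and angle between grip_b's own z axis and vertical below 0.15 rad and contact force between grip_b and gauge above 0.3 N and z of grip_b in the frame of gauge_seat between 0.025 and 0.044 m)) or ((x of grip_b in the frame of tray_red between -0.046 and 0.046 m and y of grip_b in the frame of tray_red between -0.046 and 0.046 m and z of grip_b in the frame of tray_red between 0.003 and 0.012 m and angle between grip_b's own z axis and vertical below 0.15 rad) and (horizontal distance between grip_a and gauge_seat below 0.006 m and angle between grip_a's own z axis and vertical below 0.15 rad and contact force between grip_a and gauge above 0.3 N and z of grip_a in the frame of gauge_seat between -0.003 and 0.004 m)))), for 0.15 s.
At the end, for the whole second after the job is handed in: the grip with the wide bore stands upright (within 0.15 rad) on the floor of the green tray and the one with the narrow bore stands upright on the floor of the red tray, each with its axis within 46 mm of the tray's middle along both sides, both at rest (x of grip_a in the frame of tray_green between -0.046 and 0.046 m and y of grip_a in the frame of tray_green between -0.046 and 0.046 m and z of grip_a in the frame of tray_green between 0.003 and 0.012 m and angle between each of grip_a, grip_b's own z axis and vertical below 0.15 rad and x of grip_b in the frame of tray_red between -0.046 and 0.046 m and y of grip_b in the frame of tray_red between -0.046 and 0.046 m and z of grip_b in the frame of tray_red between 0.003 and 0.012 m and linear speed of each of grip_a, grip_b below 0.02 m/s and angular speed of each of grip_a, grip_b below 0.3 rad/s); the robot touches nothing.
It fails at once if a grip is forced onto the gauge (more than 40 N) (contact force between any of grip_a, grip_b and gauge above 40 N).
It fails at once if the cup, glass, mug or coffee jar is pushed more than 30 mm or tipped over (distance of any of glass_cup, amber_glass, teal_mug, coffee_jar from where it was at the start of the episode above 0.03 m or angle between any of glass_cup, amber_glass, teal_mug, coffee_jar's own z axis and vertical above 0.3 rad).
It also fails if it takes over 69 s, if anything falls off the work surface, if the arm or the gripper's body presses on something with over 40 N, if the wrist force passes 120 N, or if a joint passes its speed limit or range.

## Working session

There is one attempt and no reset: what is moved stays moved. The work goes in short steps, Python scripts to look and compute and a tool call to move; the robot and the scene stay as the last step left them, time stands still between calls to the robot, and variables do not carry over. Pictures are saved under pics/ and viewed, about 8 in all and at most 12, crops included, and the job is handed in when it is done.

Besides the shell and the picture viewer there is one more tool, called after "Call:" as name(argument=value, ...) on one line, values as JSON. send_rows: Moves the arm, as the interface text tells. Its arguments: {"type":"object","properties":{"motion":{"type":"array"},"hand":{"type":"number"},"squeeze":{"type":"number"}},"required":["motion"]}

```bash
mkdir -p pics; ls
cat > h.py <<'E'
from station import *
import numpy as np, cv2
def world(f,u,v,z=None):
    H=f["frame"].shape[0]; fl=H/2/np.tan(np.radians(f["vertical_fov"])/2)
    d=f["range_z"][int(round(v)),int(round(u))] if z is None else z
    T=np.array(f["cam_to_world"]); r=np.array([(u-f["cx"])/fl,-(v-f["cy"])/fl,-1.])
    return (T@np.append(r*d,1))[:3]
def cloud(f):
    H,W=f["range_z"].shape; fl=H/2/np.tan(np.radians(f["vertical_fov"])/2)
    v,u=np.mgrid[:H,:W]; d=f["range_z"]
    P=np.stack([(u-f["cx"])/fl*d,-(v-f["cy"])/fl*d,-d],-1); T=np.array(f["cam_to_world"])
    P=P@T[:3,:3].T+T[:3,3]; P[d<=0]=np.nan
    return P
E
python3 - <<'E'
from h import *
ims=[]
for n in("scene","side"):
    f=grab_frame(n); np.save(f"{n}.npy",f,allow_pickle=True); cv2.imwrite(f"pics/{n}0.png",f["frame"])
    print(n,f["vertical_fov"],f["cx"],f["cy"],np.round(f["cam_to_world"],3).tolist(),[k for k in f])
print(get_state())
E
```

```text
pics
scene 56.63631355995748 273.7710082031965 206.5723405449229 [[-0.883, 0.183, -0.431, 0.09], [-0.468, -0.398, 0.789, 0.916], [-0.027, 0.899, 0.437, 0.546], [0.0, 0.0, 0.0, 1.0]] ['frame', 'range_z', 'vertical_fov', 'cx', 'cy', 'cam_to_world']
side 45.45608975103236 275.2204589598149 204.1944944615244 [[-0.269, 0.662, -0.699, -0.532], [-0.963, -0.185, 0.195, 0.289], [-0.0, 0.726, 0.687, 1.124], [0.0, 0.0, 0.0, 1.0]] ['frame', 'range_z', 'vertical_fov', 'cx', 'cy', 'cam_to_world']
{'t': 0.1, 'q': array([-8.53882394e-01,  3.59305907e-01,  1.11463543e-02, -3.06822366e-04,
       -1.22411382e+00, -2.88109685e-01]), 'qd': array([ 3.44475785e-05, -7.76427129e-05,  1.12304494e-03, -2.96161741e-04,
       -1.33470429e-03, -1.03076121e-04]), 'joint_efforts': array([-3.45250646e-04, -5.84164166e+01,  2.93753833e+01,  7.01537892e+00,
        1.01858441e-02, -6.53002576e-05]), 'eef_pos': array([ 0.28058086, -0.61372428,  0.40382075]), 'ee_rot': array([ 3.14009452e+00, -1.43167386e-04, -2.71289276e+00]), 'force': array([ 0.04814512, -0.76673836,  0.31807251]), 'moment': array([-0.0164625 ,  0.02366064,  0.07092143]), 'width': 0.08739016329243962}
```

View pics/scene0.png

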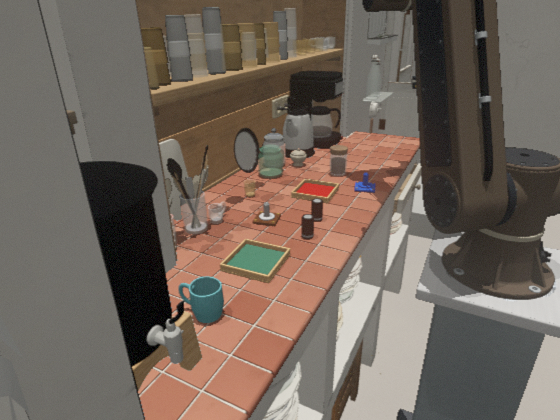

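View pics/side0.png

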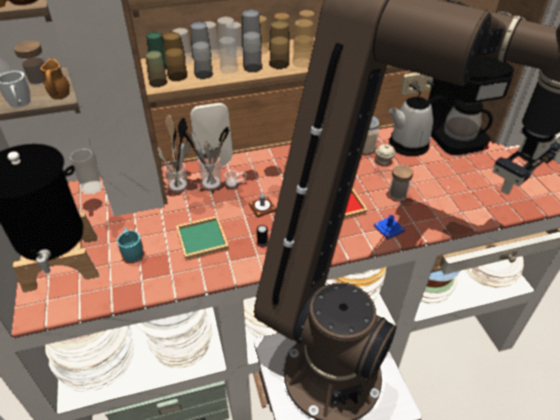

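The scene view shows the grips at about (307,227) and (317,209), and the wooden-base gauge at (267,213). The green tray is at (256,260) and the red at (316,191). The mug is at (207,300), the amber glass at (250,188), the glass cup at (217,212) and the jar at (338,160). The things that could be mistaken are the blue gauge look-alike at (365,184), left alone, and the jars and other black objects. I choose the two black sleeves and the steel pin on the dark wooden base.

Run:
```python
from h import *
for n in("scene","side"):
    f=np.load(f"{n}.npy",allow_pickle=True).item(); P=cloud(f); hsv=cv2.cvtColor(f["frame"],cv2.COLOR_BGR2HSV)
    I=f["frame"].astype(int)
    def rep(name,m):
        k,lab,st,c=cv2.connectedComponentsWithStats(m.astype(np.uint8))
        for i in range(1,k):
            if st[i,4]>12:
                q=P[lab==i]; print(n,name,c[i].round(),st[i,4],"med",np.nanmedian(q,0).round(3),"min",np.nanpercentile(q,3,axis=0).round(3),"max",np.nanpercentile(q,97,axis=0).round(3))
    Z=P[...,2]; box=(P[...,0]>.3)&(P[...,0]<.95)&(abs(P[...,1])<.6)
    rep("black",box&(hsv[...,2]<60)&(Z>.008)&(Z<.08)&(Z>0))
    rep("green",box&(hsv[...,0]>60)&(hsv[...,0]<85)&(hsv[...,1]>120)&(Z<.03))
    rep("red",box&((hsv[...,0]<4)|(hsv[...,0]>176))&(hsv[...,1]>200)&(Z<.03))
    rep("high",box&(Z>.035)&(Z<.15))
f=np.load("scene.npy",allow_pickle=True).item()["frame"][150:290,180:380]
cv2.imwrite("pics/c1.png",cv2.resize(f,None,fx=4,fy=4,interpolation=cv2.INTER_CUBIC))
```

```text
scene black [257. 152.] 22 med [ 0.866 -0.379  0.066] min [ 0.806 -0.389  0.036] max [ 0.872 -0.283  0.077]
scene black [309. 152.] 46 med [ 0.719 -0.566  0.021] min [ 0.711 -0.592  0.009] max [ 0.728 -0.547  0.036]
scene black [288. 152.] 28 med [ 0.799 -0.521  0.024] min [ 0.788 -0.531  0.01 ] max [ 0.81  -0.513  0.035]
scene black [254. 166.] 13 med [ 0.857 -0.338  0.014] min [ 0.855 -0.351  0.009] max [ 0.862 -0.31   0.022]
scene high [228. 170.] 6130 med [ 0.79  -0.216  0.095] min [ 0.696 -0.563  0.039] max [0.911 0.348 0.147]
scene high [338. 156.] 382 med [ 0.535 -0.405  0.078] min [ 0.512 -0.447  0.038] max [ 0.569 -0.394  0.106]
scene high [365. 176.] 33 med [ 0.409 -0.329  0.047] min [ 0.403 -0.336  0.036] max [ 0.417 -0.324  0.057]
scene high [249. 184.] 84 med [ 0.745 -0.109  0.044] min [ 0.726 -0.133  0.036] max [ 0.763 -0.093  0.052]
scene high [316. 205.] 137 med [ 0.47  -0.037  0.054] min [ 0.458 -0.055  0.036] max [ 0.487 -0.03   0.062]
scene high [216. 208.] 151 med [0.739 0.088 0.044] min [0.718 0.047 0.036] max [0.76  0.113 0.05 ]
scene high [266. 206.] 47 med [0.
[... 1601 characters left out ...]
.11 ]
side high [135. 189.] 1692 med [0.694 0.395 0.095] min [0.689 0.31  0.039] max [0.703 0.476 0.147]
side high [233. 176.] 135 med [0.734 0.083 0.045] min [0.714 0.041 0.036] max [0.757 0.107 0.053]
side high [262. 198.] 37 med [0.599 0.016 0.05 ] min [0.595 0.008 0.036] max [0.612 0.023 0.059]
side high [ 79. 249.] 1044 med [0.457 0.557 0.098] min [0.449 0.535 0.039] max [0.604 0.596 0.147]
side high [391. 219.] 48 med [ 0.403 -0.335  0.05 ] min [ 0.399 -0.345  0.036] max [ 0.414 -0.329  0.061]
side high [262. 232.] 142 med [0.446 0.055 0.06 ] min [0.438 0.041 0.037] max [0.468 0.07  0.067]
side high [130. 243.] 468 med [0.503 0.431 0.058] min [0.478 0.4   0.037] max [0.545 0.46  0.075]
```

View pics/c1.png

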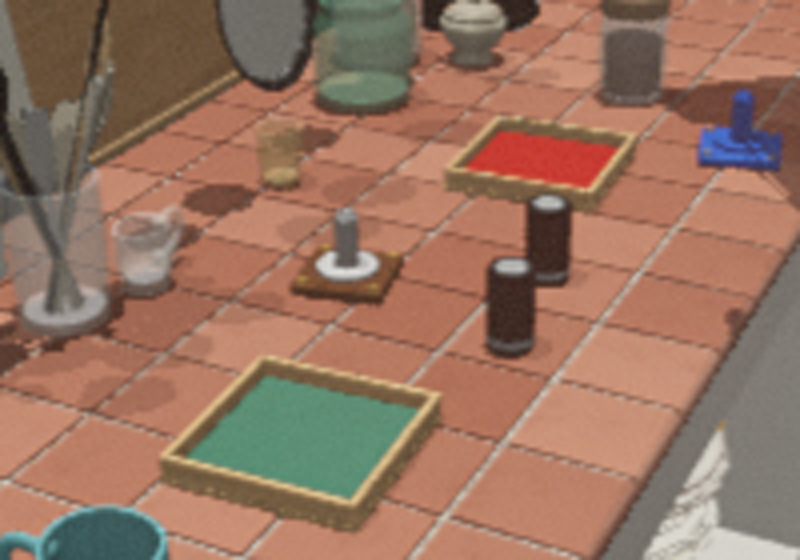

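```bash
cat >> h.py <<'E'
from scipy.spatial.transform import Rotation as Ro
def go(x,y,z,yaw=None):
    s=get_state(); R=Ro.from_euler('xyz',s["ee_rot"]); d=R.inv().apply(np.array([x,y,z])-s["eef_pos"])*100
    t=0 if yaw is None else -np.degrees((yaw-s["ee_rot"][2]+np.pi)%(2*np.pi)-np.pi)
    print("offset cm",d.round(2),"turn",round(t,1))
E
python3 - <<'E'
from h import *
go(.48,-.30,.37,-np.pi/2); go(.46,0,.37,-np.pi/2)
f=np.load("scene.npy",allow_pickle=True).item();P=cloud(f)
for nm,pts in dict(green=[(256,260),(225,262),(265,274),(287,258),(248,243)],red=[(316,191)]).items():
    for u,v in pts: print(nm,P[v,u].round(3))
E
```

```text
offset cm [-31.18  20.24   3.41] turn -65.4
offset cm [-41.83  48.36   3.45] turn -65.4
green [0.521 0.228 0.006]
green [0.579 0.277 0.013]
green [0.463 0.285 0.019]
green [ 0.461  0.176 -0.002]
green [0.578 0.172 0.009]
red [ 0.546 -0.223  0.008]
```

Call:
send_rows(motion=[{"offset": [-31.2, 20.2, 3.4], "turn": -65.4}, {"offset": [-31.2, 20.2, 3.4], "turn": -65.4}, {"offset": [-31.2, 20.2, 3.4], "turn": -65.4}, {"offset": [-31.2, 20.2, 3.4], "turn": -65.4}, {"offset": [-31.2, 20.2, 3.4], "turn": -65.4}, {"offset": [-31.2, 20.2, 3.4], "turn": -65.4}, {"offset": [-31.2, 20.2, 3.4], "turn": -65.4}, {"offset": [-31.2, 20.2, 3.4], "turn": -65.4}], hand=1, squeeze=20)

```text
t: 0.9
eef_pos: [0.4818, -0.2974, 0.3701]
ee_rot: [3.141, 0.001, -1.563]
force: [0.3, -1.1, 0.4]
width: 0.0876
```

Run:
```python
from h import *
s=get_state();print(s["eef_pos"],s["ee_rot"],s["q"]);go(.46,0.0,.37,-np.pi/2)
```

```text
[ 0.48175726 -0.29740179  0.37013787] [ 3.14132236e+00  5.66785784e-04 -1.56321175e+00] [-2.07636294e-01  2.06583090e-01 -2.81590076e-01 -5.61468754e-04
 -1.08300832e+00  2.15484187e-01]
offset cm [-29.76   1.95   0.03] turn 0.4
```

Call:
send_rows(motion=[{"offset": [-29.8, 1.0, 0], "turn": 0}, {"offset": [-29.8, 1.0, 0], "turn": 0}, {"offset": [-29.8, 1.0, 0], "turn": 0}, {"offset": [-29.8, 1.0, 0], "turn": 0}, {"offset": [-29.8, 1.0, 0], "turn": 0}, {"offset": [-29.8, 1.0, 0], "turn": 0}, {"offset": [-29.8, 1.0, 0], "turn": 0}, {"offset": [-29.8, 1.0, 0], "turn": 0}])

```text
t: 1.7
eef_pos: [0.4704, -0.0012, 0.3706]
ee_rot: [3.141, 0.0, -1.568]
force: [0.3, -0.5, -0.6]
width: 0.0874
```

Run:
```python
from h import *
f=grab_frame("wrist"); np.save("wrist.npy",f,allow_pickle=True); cv2.imwrite("pics/w1.png",f["frame"]); s=get_state()
print(f["vertical_fov"],f["cx"],f["cy"],np.round(f["cam_to_world"],3).tolist(),s["eef_pos"],s["ee_rot"])
P=cloud(f);Z=P[...,2]
m=((Z>.03)&(Z<.12)&(P[...,0]<.9)).astype(np.uint8)
k,lab,st,c=cv2.connectedComponentsWithStats(m)
for i in range(1,k):
    if st[i,4]>80:
        q=P[lab==i]; zt=np.nanpercentile(q[:,2],95); t=q[q[:,2]>zt-.006]
        print(c[i].round(),st[i,4],"top",zt.round(3),"mid",((t.min(0)+t.max(0))/2).round(4),"size",np.ptp(t,axis=0).round(3))
```

```text
65.38957219007204 279.5311345605426 209.4658685692015 [[-1.0, 0.002, 0.001, 0.47], [-0.002, -0.964, -0.267, -0.072], [0.0, -0.267, 0.964, 0.351], [0.0, 0.0, 0.0, 1.0]] [ 0.47039784 -0.00219292  0.37051362] [ 3.14116026e+00 -1.48001683e-04 -1.56997645e+00]
[276. 146.] 1192 top 0.063 mid [ 0.4725 -0.0489  0.0618] size [0.032 0.033 0.005]
[140. 212.] 457 top 0.059 mid [0.606  0.0167 0.0566] size [0.017 0.017 0.008]
[ 14. 233.] 141 top 0.044 mid [0.7392 0.042  0.0423] size [0.006 0.011 0.008]
[292. 252.] 1215 top 0.063 mid [0.4572 0.0548 0.0609] size [0.034 0.033 0.007]
```

View pics/w1.png

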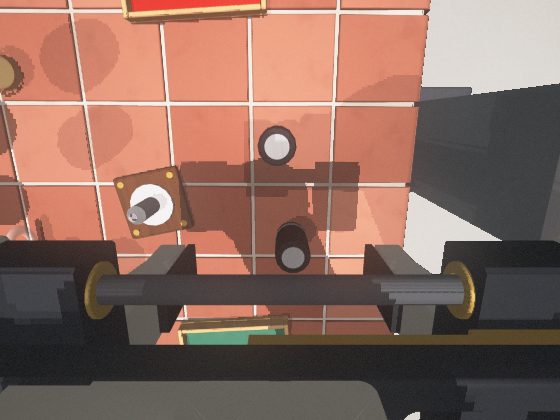

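The wrist view shows one grip at (277,146) and the other at (292,252). The gauge pin is at (140,212), and part of the red tray shows at the top and part of the green at the bottom. The cloud puts the grip tops at 63 mm and the pin top at 59 mm, matching the 62 and 60 mm given. I'll take the -y grip first.

Call:
send_rows(motion=[{"offset": [4.6, -0.2, 2], "turn": 0}, {"offset": [4.6, -0.2, 4], "turn": 0}, {"offset": [4.6, -0.2, 8], "turn": 0}, {"offset": [4.6, -0.2, 12], "turn": 0}, {"offset": [4.6, -0.2, 15], "turn": 0}, {"offset": [4.6, -0.2, 17], "turn": 0}, {"offset": [4.6, -0.2, 17], "turn": 0}, {"offset": [4.6, -0.2, 17], "turn": 0}])

```text
t: 2.55
eef_pos: [0.4726, -0.0495, 0.2008]
ee_rot: [3.141, -0.001, -1.573]
force: [-0.0, 0.5, -0.1]
width: 0.0873
```

Call:
send_rows(motion=[{"offset": [0, 0, 0], "turn": 0}, {"offset": [0, 0, 0], "turn": 0}, {"offset": [0, 0, 0], "turn": 0}, {"offset": [0, 0, 0], "turn": 0}, {"offset": [0, 0, 0], "turn": 0}, {"offset": [0, 0, 0], "turn": 0}, {"offset": [0, 0, 0], "turn": 0}, {"offset": [0, 0, 0], "turn": 0}], hand=-1, squeeze=20)

```text
t: 3.35
eef_pos: [0.4726, -0.0484, 0.2007]
ee_rot: [3.142, -0.0, -1.571]
force: [0.2, 0.1, 0.5]
width: 0.0335
```

Call:
send_rows(motion=[{"offset": [0, 0, -4], "turn": 0}, {"offset": [0, 0, -9], "turn": 0}, {"offset": [-2, -4, -10], "turn": 0}, {"offset": [-4, -8, -10], "turn": 0}, {"offset": [-6.5, -12, -10], "turn": 0}, {"offset": [-6.5, -13.3, -10], "turn": 0}, {"offset": [-6.5, -13.3, -10], "turn": 0}, {"offset": [-6.5, -13.3, -10], "turn": 0}])

```text
t: 4.15
eef_pos: [0.6048, 0.0162, 0.2997]
ee_rot: [3.139, -0.0, -1.572]
force: [1.0, 1.2, -0.9]
width: 0.0335
```

Run:
```python
from h import *
f=grab_frame("wrist"); cv2.imwrite("pics/w2.png",f["frame"]); s=get_state()
print(s["eef_pos"],s["ee_rot"],s["force"],s["width"])
P=cloud(f);Z=P[...,2]
np.save("w2.npy",f,allow_pickle=True)
def box(n,m):
    q=P[m]; print(n,len(q),np.nanpercentile(q,2,axis=0).round(4),np.nanpercentile(q,98,axis=0).round(4))
near=(abs(P[...,0]-.606)<.06)&(abs(P[...,1]-.017)<.06)
box("pin",near&(Z>.025)&(Z<.062)); box("grip",near&(Z>.09)&(Z<.15)&(abs(P[...,0]-.606)<.025))
box("disc",near&(Z>.0115)&(Z<.018)); box("base",near&(Z>.007)&(Z<.0115))
for z in np.arange(.10,.16,.01): box(f"g{z:.2f}",near&(abs(Z-z)<.004)&(abs(P[...,0]-.606)<.03))
```

```text
[0.60453066 0.01601018 0.30009526] [ 3.13993322e+00 -2.50691358e-04 -1.57193436e+00] [-0.80524558  0.2356604  -0.77578596] 0.03349084515764239
pin 353 [0.5983 0.0077 0.0266] [0.6145 0.0148 0.0577]
grip 2866 [ 0.582  -0.0013  0.1032] [0.6296 0.0112 0.149 ]
disc 1445 [ 0.5848 -0.0056  0.0118] [0.6276 0.0292 0.0154]
base 3285 [ 0.5702 -0.0204  0.0077] [0.6428 0.0445 0.0112]
g0.10 70 [ 0.5894 -0.0011  0.0997] [0.6177 0.0075 0.1039]
g0.11 289 [ 0.5883 -0.0015  0.1064] [0.6199 0.0115 0.1138]
g0.12 295 [ 0.5851 -0.0011  0.1162] [0.6226 0.0079 0.1238]
g0.13 749 [ 0.5774 -0.0012  0.1262] [0.6347 0.011  0.1337]
g0.14 899 [ 0.5773 -0.0012  0.1362] [0.6348 0.0115 0.1438]
g0.15 908 [ 0.577  -0.0013  0.1461] [0.633  0.0096 0.1539]
```

View pics/w2.png

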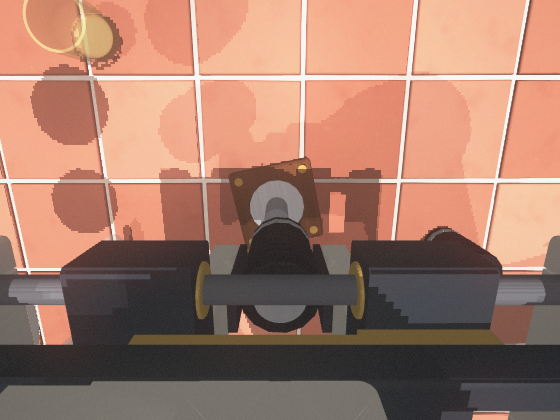

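The wrist view shows the grip directly over the pin, with the disc at (276,205) and the grip bottom at (280,235). The corrections needed are +2 mm in x and +1 mm in y. I'll descend to just above the tip, then in small steps.

Call:
send_rows(motion=[{"offset": [-0.1, -0.2, 1], "turn": 0}, {"offset": [-0.1, -0.2, 2], "turn": 0}, {"offset": [-0.1, -0.2, 3], "turn": 0}, {"offset": [-0.1, -0.2, 3.5], "turn": 0}, {"offset": [-0.1, -0.2, 3.8], "turn": 0}, {"offset": [-0.1, -0.2, 4.0], "turn": 0}, {"offset": [-0.1, -0.2, 4.0], "turn": 0}])

```text
t: 4.9
eef_pos: [0.6076, 0.0175, 0.2605]
ee_rot: [3.141, -0.0, -1.571]
force: [0.6, 0.1, 0.2]
width: 0.0339
```

Call:
send_rows(motion=[{"offset": [0, 0, 0.1], "turn": 0}, {"offset": [0, 0, 0.2], "turn": 0}, {"offset": [0, 0, 0.3], "turn": 0}, {"offset": [0, 0, 0.4], "turn": 0}, {"offset": [0, 0, 0.5], "turn": 0}, {"offset": [0, 0, 0.5], "turn": 0}, {"offset": [0, 0, 0.5], "turn": 0}])

```text
t: 5.6
eef_pos: [0.6076, 0.0175, 0.2557]
ee_rot: [3.142, -0.0, -1.571]
force: [0.0, -0.2, -0.5]
width: 0.0339
```

Call:
send_rows(motion=[{"offset": [0, 0.1, 0.0], "turn": 0}, {"offset": [0, 0.1, 0.1], "turn": 0}, {"offset": [0, 0.1, 0.2], "turn": 0}, {"offset": [0, 0.1, 0.2], "turn": 0}])

```text
t: 6.0
eef_pos: [0.6065, 0.0175, 0.2535]
ee_rot: [3.141, -0.0, -1.571]
force: [0.0, -0.6, -0.2]
width: 0.0334
```

Call:
send_rows(motion=[{"offset": [0, 0, 0.1], "turn": 0}, {"offset": [0, 0, 0.2], "turn": 0}, {"offset": [0, 0, 0.2], "turn": 0}, {"offset": [0, 0, 0.2], "turn": 0}])

```text
t: 6.4
eef_pos: [0.6066, 0.0175, 0.2516]
ee_rot: [3.141, -0.0, -1.571]
force: [-0.7, 0.5, -0.7]
width: 0.0337
```

Call:
send_rows(motion=[{"offset": [0, 0, 0.15], "turn": 0}, {"offset": [0, 0, 0.3], "turn": 0}, {"offset": [0, 0, 0.45], "turn": 0}, {"offset": [0, 0, 0.6], "turn": 0}, {"offset": [0, 0, 0.6], "turn": 0}])

```text
t: 6.9
eef_pos: [0.6065, 0.0175, 0.2453]
ee_rot: [3.141, -0.0, -1.571]
force: [-0.2, 1.2, -0.9]
width: 0.0333
```

Run:
```python
from h import *
f=grab_frame("wrist"); cv2.imwrite("pics/w3.png",f["frame"]);P=cloud(f);Z=P[...,2]
near=(abs(P[...,0]-.606)<.05)&(abs(P[...,1]-.017)<.03)
q=P[near&(Z>.02)&(abs(P[...,0]-.606)<.016)&(Z<.15)]; print(len(q),"lowest",np.sort(q[:,2])[:8].round(4), get_state()["eef_pos"],get_state()["force"])
print("pin px",(near&(Z>.02)&(Z<.045)).sum(), np.nanmin(q,0).round(4))
```

```text
5928 lowest [0.0202 0.0203 0.0206 0.021  0.021  0.0216 0.0217 0.0217] [0.6065266  0.01748848 0.24547848] [ 0.22942971 -0.12205581 -1.71240554]
pin px 10 [ 0.59   -0.013   0.0202]
```

No resistance 9 mm below where the narrow one would stop, so this is the wide one. I'll carry on down.

Call:
send_rows(motion=[{"offset": [0, 0, 0.5], "turn": 0}, {"offset": [0, 0, 1.0], "turn": 0}, {"offset": [0, 0, 1.5], "turn": 0}, {"offset": [0, 0, 2.0], "turn": 0}, {"offset": [0, 0, 2.4], "turn": 0}, {"offset": [0, 0, 2.7], "turn": 0}, {"offset": [0, 0, 2.7], "turn": 0}])

```text
t: 7.65
eef_pos: [0.6064, 0.0175, 0.2181]
ee_rot: [3.141, -0.0, -1.571]
force: [-0.5, -0.5, -0.6]
width: 0.0338
```

Call:
send_rows(motion=[{"offset": [0, 0, 0.1], "turn": 0}, {"offset": [0, 0, 0.2], "turn": 0}, {"offset": [0, 0, 0.3], "turn": 0}, {"offset": [0, 0, 0.3], "turn": 0}])

```text
t: 8.05
eef_pos: [0.6066, 0.0175, 0.2157]
ee_rot: [-3.142, 0.0, -1.571]
force: [0.3, 0.2, -1.1]
width: 0.0336
```

Call:
send_rows(motion=[{"offset": [0, 0, 0.05], "turn": 0}, {"offset": [0, 0, 0.1], "turn": 0}, {"offset": [0, 0, 0.1], "turn": 0}, {"offset": [0, 0, 0.1], "turn": 0}])

```text
t: 8.45
eef_pos: [0.6066, 0.0175, 0.2147]
ee_rot: [-3.141, 0.0, -1.571]
force: [-0.4, 0.8, -0.2]
width: 0.0337
```

Call:
send_rows(motion=[{"offset": [0, 0, 0.05], "turn": 0}, {"offset": [0, 0, 0.05], "turn": 0}, {"offset": [0, 0, 0.05], "turn": 0}])

```text
t: 8.75
eef_pos: [0.6066, 0.0175, 0.2147]
ee_rot: [-3.141, -0.0, -1.571]
force: [-1.5, 0.4, 5.7]
width: 0.0337
```

Call:
send_rows(motion=[{"offset": [0, 0, 0.02], "turn": 0}, {"offset": [0, 0, 0.02], "turn": 0}, {"offset": [0, 0, 0.02], "turn": 0}, {"offset": [0, 0, 0.02], "turn": 0}])

```text
t: 9.15
eef_pos: [0.6066, 0.0175, 0.2147]
ee_rot: [-3.141, -0.0, -1.571]
force: [-2.2, 1.0, 6.9]
width: 0.0334
```

Call:
send_rows(motion=[{"offset": [0, 0, -2], "turn": 0}, {"offset": [0, 0, -5], "turn": 0}, {"offset": [0, 0, -8], "turn": 0}, {"offset": [0, 0, -10], "turn": 0}, {"offset": [0, 0, -10], "turn": 0}, {"offset": [0, 0, -10], "turn": 0}])

```text
t: 9.75
eef_pos: [0.6064, 0.0175, 0.3139]
ee_rot: [-3.141, 0.001, -1.572]
force: [0.1, 0.0, -1.0]
width: 0.0335
```

Run:
```python
from h import *
go(.52,.228,.315)
f=np.load("scene.npy",allow_pickle=True).item();P=cloud(f);Z=P[...,2]
hsv=cv2.cvtColor(f["frame"],cv2.COLOR_BGR2HSV);h,s=hsv[...,0],hsv[...,1]
for n,m in dict(green=(h>55)&(h<95)&(s>70),red=((h<3)|(h>177))&(s>190)).items():
    y0=.228 if n=="green" else -.23
    m=m&(abs(P[...,1]-y0)<.09)&(abs(P[...,0]-.53)<.1)&(Z<.04)
    q=P[m]; print(n,len(q),np.percentile(q,[1,50,99],axis=0).round(3).tolist(), [ (r[0].round(3),r[1].round(3)) for r in (q[q[:,0].argmin()],q[q[:,0].argmax()],q[q[:,1].argmin()],q[q[:,1].argmax()])])
```

```text
offset cm [-21.04   8.65  -0.1 ] turn 0
green 964 [[0.472, 0.169, 0.004], [0.524, 0.223, 0.006], [0.58, 0.27, 0.008]] [(np.float64(0.469), np.float64(0.26)), (np.float64(0.583), np.float64(0.183)), (np.float64(0.503), np.float64(0.166)), (np.float64(0.577), np.float64(0.272))]
red 120 [[0.506, -0.275, 0.003], [0.552, -0.241, 0.006], [0.606, -0.204, 0.009]] [(np.float64(0.505), np.float64(-0.22)), (np.float64(0.607), np.float64(-0.269)), (np.float64(0.514), np.float64(-0.282)), (np.float64(0.58), np.float64(-0.198))]
```

Call:
send_rows(motion=[{"offset": [-20.6, 8.2, 0], "turn": 0}, {"offset": [-20.6, 8.2, 0], "turn": 0}, {"offset": [-20.6, 8.2, 0], "turn": 0}, {"offset": [-20.6, 8.2, 0], "turn": 0}, {"offset": [-20.6, 8.2, 0], "turn": 0}, {"offset": [-20.6, 8.2, 4], "turn": 0}, {"offset": [-20.6, 8.2, 7], "turn": 0}, {"offset": [-20.6, 8.2, 7], "turn": 0}])

```text
t: 10.55
eef_pos: [0.5226, 0.2224, 0.2388]
ee_rot: [3.134, -0.006, -1.572]
force: [0.0, -1.1, -1.1]
width: 0.0336
```

Run:
```python
from h import *
go(.525,.224,.2085)
f=grab_frame("wrist"); cv2.imwrite("pics/w4.png",f["frame"])
f=grab_frame("scene"); cv2.imwrite("pics/s4.png",f["frame"])
```

```text
offset cm [-0.18 -0.26  3.03] turn 0
```

View pics/w4.png

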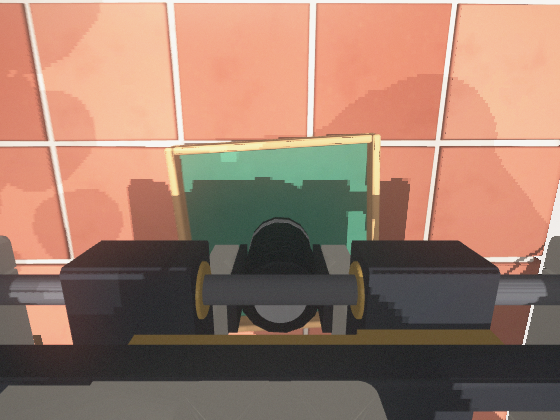

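The grip is held over the green floor, mid-way across. The inner walls are at u≈185 and 372 and the grip at u≈280.

Call:
send_rows(motion=[{"offset": [0, 0, 1], "turn": 0}, {"offset": [0, 0, 2], "turn": 0}, {"offset": [0, 0, 2.5], "turn": 0}, {"offset": [0, 0, 2.5], "turn": 0}, {"offset": [0, 0, 2.5], "turn": 0}])

```text
t: 11.15
eef_pos: [0.5248, 0.2235, 0.2191]
ee_rot: [-3.141, -0.0, -1.571]
force: [-0.4, -0.1, -1.1]
width: 0.0336
```

Going to about 1 mm above the floor, then touching down in small steps.

Call:
send_rows(motion=[{"offset": [0, 0, 0.5], "turn": 0}, {"offset": [0, 0, 0.9], "turn": 0}, {"offset": [0, 0, 1.0], "turn": 0}, {"offset": [0, 0, 1.1], "turn": 0}, {"offset": [0, 0, 1.1], "turn": 0}])

```text
t: 11.65
eef_pos: [0.5247, 0.2236, 0.2079]
ee_rot: [3.142, -0.0, -1.571]
force: [-0.6, -0.5, -0.7]
width: 0.0335
```

Call:
send_rows(motion=[{"offset": [0, 0, 0.05], "turn": 0}, {"offset": [0, 0, 0.05], "turn": 0}, {"offset": [0, 0, 0.05], "turn": 0}])

```text
t: 11.95
eef_pos: [0.5247, 0.2236, 0.2077]
ee_rot: [-3.141, 0.0, -1.571]
force: [-0.5, -0.0, 2.4]
width: 0.0335
```

Call:
send_rows(motion=[{"offset": [0, 0, 0], "turn": 0}, {"offset": [0, 0, 0], "turn": 0}, {"offset": [0, 0, 0], "turn": 0}, {"offset": [0, 0, 0], "turn": 0}, {"offset": [0, 0, 0], "turn": 0}, {"offset": [0, 0, 0], "turn": 0}], hand=1)

```text
t: 12.55
eef_pos: [0.5247, 0.2235, 0.2074]
ee_rot: [3.142, -0.0, -1.571]
force: [0.0, 0.1, 0.4]
width: 0.0761
```

Call:
send_rows(motion=[{"offset": [0, 0, -3], "turn": 0}, {"offset": [0, 0, -7], "turn": 0}, {"offset": [0, 0, -11], "turn": 0}, {"offset": [0, 0, -15], "turn": 0}, {"offset": [0, 0, -15], "turn": 0}, {"offset": [0, 0, -15], "turn": 0}])

```text
t: 13.15
eef_pos: [0.5246, 0.2236, 0.3586]
ee_rot: [-3.14, 0.002, -1.571]
force: [-0.3, 0.7, -0.4]
width: 0.0879
```

Run:
```python
from h import *
go(.4572,.0555,.3)
f=grab_frame("scene");P=cloud(f);Z=P[...,2]
for x,y in((.525,.224),(.457,.055)):
    q=P[(abs(P[...,0]-x)<.03)&(abs(P[...,1]-y)<.03)&(Z>.03)&(Z<.12)]; print(len(q),np.percentile(q,[2,50,98],axis=0).round(3).tolist())
```

```text
offset cm [16.82  6.74  5.82] turn 0
260 [[0.508, 0.211, 0.031], [0.519, 0.235, 0.057], [0.537, 0.242, 0.07]]
184 [[0.442, 0.043, 0.031], [0.454, 0.067, 0.052], [0.473, 0.074, 0.063]]
```

Call:
send_rows(motion=[{"offset": [16.8, 6.75, 0], "turn": 0}, {"offset": [16.8, 6.75, 0], "turn": 0}, {"offset": [16.8, 6.75, 0], "turn": 0}, {"offset": [16.8, 6.75, 4], "turn": 0}, {"offset": [16.8, 6.75, 7], "turn": 0}, {"offset": [16.8, 6.75, 7], "turn": 0}, {"offset": [16.8, 6.75, 7], "turn": 0}])

```text
t: 13.9
eef_pos: [0.4574, 0.0557, 0.2872]
ee_rot: [3.14, -0.002, -1.571]
force: [-0.3, 1.0, 0.6]
width: 0.0877
```

Run:
```python
from h import *
f=grab_frame("wrist");P=cloud(f);Z=P[...,2]
q=P[(abs(P[...,0]-.457)<.03)&(abs(P[...,1]-.056)<.03)&(Z>.01)&(Z<.07)]; print(len(q),np.percentile(q,[1,50,99],axis=0).round(4).tolist())
go(.4572,.0560,.2007)
```

```text
2530 [[0.4415, 0.0387, 0.0117], [0.4571, 0.0499, 0.0617], [0.4727, 0.0703, 0.0634]]
offset cm [0.01 0.07 8.74] turn 0
```

Call:
send_rows(motion=[{"offset": [0, 0, 3], "turn": 0}, {"offset": [0, 0, 6], "turn": 0}, {"offset": [0, 0, 8], "turn": 0}, {"offset": [0, 0, 8.7], "turn": 0}, {"offset": [0, 0, 8.7], "turn": 0}, {"offset": [0, 0, 8.7], "turn": 0}])

```text
t: 14.55
eef_pos: [0.4579, 0.0563, 0.2016]
ee_rot: [-3.14, 0.001, -1.57]
force: [0.2, -0.8, -0.2]
width: 0.0878
```

Call:
send_rows(motion=[{"offset": [0, 0, 0], "turn": 0}, {"offset": [0, 0, 0], "turn": 0}, {"offset": [0, 0, 0], "turn": 0}, {"offset": [0, 0, 0], "turn": 0}, {"offset": [0, 0, 0], "turn": 0}, {"offset": [0, 0, 0], "turn": 0}, {"offset": [0, 0, 0], "turn": 0}, {"offset": [0, 0, 0], "turn": 0}], hand=-1)

```text
t: 15.35
eef_pos: [0.4571, 0.0556, 0.2004]
ee_rot: [3.142, -0.0, -1.571]
force: [0.1, 0.8, -0.0]
width: 0.0337
```

Call:
send_rows(motion=[{"offset": [0, 0, -4], "turn": 0}, {"offset": [0, 0, -9], "turn": 0}, {"offset": [1.5, -4, -9], "turn": 0}, {"offset": [2.5, -9, -9], "turn": 0}, {"offset": [3.8, -13, -9], "turn": 0}, {"offset": [3.8, -14.9, -9], "turn": 0}, {"offset": [3.8, -14.9, -9], "turn": 0}, {"offset": [3.8, -14.9, -9], "turn": 0}])

```text
t: 16.15
eef_pos: [0.6057, 0.0172, 0.2895]
ee_rot: [3.14, -0.0, -1.572]
force: [-0.6, 0.3, -0.2]
width: 0.034
```

Run:
```python
from h import *
f=grab_frame("wrist");s=get_state(); print(s["eef_pos"],s["ee_rot"],s["width"])
P=cloud(f);Z=P[...,2]; cv2.imwrite("pics/w5.png",f["frame"])
def box(n,m): q=P[m]; print(n,len(q),np.nanpercentile(q,2,axis=0).round(4),np.nanpercentile(q,98,axis=0).round(4))
near=(abs(P[...,0]-.606)<.06)&(abs(P[...,1]-.017)<.06)
box("pin",near&(Z>.025)&(Z<.062)); box("disc",near&(Z>.0115)&(Z<.018))
box("grip",near&(Z>.092)&(Z<.105)&(abs(P[...,0]-.606)<.025))
```

```text
[0.60530526 0.01738969 0.28980146] [ 3.13998659e+00 -2.33004777e-04 -1.57164510e+00] 0.033742757632821564
pin 330 [0.5984 0.0077 0.0255] [0.6146 0.0141 0.056 ]
disc 1546 [ 0.5847 -0.0054  0.0116] [0.6285 0.0288 0.0155]
grip 383 [ 5.896e-01 -1.000e-04  9.240e-02] [0.6201 0.0112 0.1047]
```

Call:
send_rows(motion=[{"offset": [0, 0, 1], "turn": 0}, {"offset": [0, 0, 2], "turn": 0}, {"offset": [0, 0, 2.6], "turn": 0}, {"offset": [0, 0, 2.9], "turn": 0}, {"offset": [0, 0, 3.0], "turn": 0}, {"offset": [0, 0, 3.0], "turn": 0}])

```text
t: 16.8
eef_pos: [0.6061, 0.0176, 0.2604]
ee_rot: [3.142, -0.0, -1.571]
force: [-0.6, -0.1, -0.1]
width: 0.0341
```

Call:
send_rows(motion=[{"offset": [0, 0, 0.1], "turn": 0}, {"offset": [0, 0, 0.2], "turn": 0}, {"offset": [0, 0, 0.3], "turn": 0}, {"offset": [0, 0, 0.3], "turn": 0}])

```text
t: 17.2
eef_pos: [0.606, 0.0175, 0.2574]
ee_rot: [3.142, 0.0, -1.571]
force: [0.6, -0.2, -0.7]
width: 0.0334
```

Call:
send_rows(motion=[{"offset": [0, 0, 0.1], "turn": 0}, {"offset": [0, 0, 0.2], "turn": 0}, {"offset": [0, 0, 0.2], "turn": 0}, {"offset": [0, 0, 0.2], "turn": 0}])

```text
t: 17.6
eef_pos: [0.6061, 0.0175, 0.2555]
ee_rot: [-3.141, -0.0, -1.571]
force: [-0.1, 0.3, -0.7]
width: 0.0339
```

Call:
send_rows(motion=[{"offset": [0, 0, 0.05], "turn": 0}, {"offset": [0, 0, 0.1], "turn": 0}, {"offset": [0, 0, 0.1], "turn": 0}, {"offset": [0, 0, 0.1], "turn": 0}])

```text
t: 18.0
eef_pos: [0.6063, 0.0175, 0.2547]
ee_rot: [-3.141, 0.0, -1.571]
force: [1.1, -0.9, 0.9]
width: 0.0339
```

Call:
send_rows(motion=[{"offset": [0, 0, 0.05], "turn": 0}, {"offset": [0, 0, 0.05], "turn": 0}, {"offset": [0, 0, 0.05], "turn": 0}, {"offset": [0, 0, 0.05], "turn": 0}])

```text
t: 18.4
eef_pos: [0.6063, 0.0174, 0.2542]
ee_rot: [-3.141, 0.0, -1.571]
force: [1.5, -0.4, 2.1]
width: 0.034
```

Call:
send_rows(motion=[{"offset": [0, 0, 0.05], "turn": 0}, {"offset": [0, 0, 0.05], "turn": 0}, {"offset": [0, 0, 0.05], "turn": 0}, {"offset": [0, 0, 0.05], "turn": 0}])

```text
t: 18.8
eef_pos: [0.6064, 0.0175, 0.2538]
ee_rot: [-3.141, 0.0, -1.571]
force: [1.6, -1.6, 3.3]
width: 0.0336
```

Call:
send_rows(motion=[{"offset": [0, 0, 0.05], "turn": 0}, {"offset": [0, 0, 0.1], "turn": 0}, {"offset": [0, 0, 0.1], "turn": 0}, {"offset": [0, 0, 0.1], "turn": 0}])

```text
t: 19.2
eef_pos: [0.6065, 0.0174, 0.2534]
ee_rot: [-3.14, -0.0, -1.571]
force: [0.7, -2.1, 9.2]
width: 0.0336
```

It stops on the taper with 9 N at about 39 mm above the seat, so this is the narrow one and goes in the red tray.

Call:
send_rows(motion=[{"offset": [0, 0, -3], "turn": 0}, {"offset": [0, 0, -6], "turn": 0}, {"offset": [25.7, 5.3, -6], "turn": 0}, {"offset": [25.7, 5.3, -6], "turn": 0}, {"offset": [25.7, 5.3, -6], "turn": 0}, {"offset": [25.7, 5.3, -6], "turn": 0}, {"offset": [25.7, 5.3, -6], "turn": 0}, {"offset": [25.7, 5.3, -6], "turn": 0}])

```text
t: 20.0
eef_pos: [0.5508, -0.2428, 0.3112]
ee_rot: [3.139, 0.001, -1.575]
force: [0.2, 0.8, -1.2]
width: 0.034
```

Call:
send_rows(motion=[{"offset": [0, 0, 3], "turn": 0}, {"offset": [0, 0, 6], "turn": 0}, {"offset": [0, 0, 6], "turn": 0}, {"offset": [0, 0, 6], "turn": 0}])

```text
t: 20.4
eef_pos: [0.5528, -0.2391, 0.252]
ee_rot: [3.139, 0.0, -1.571]
force: [0.4, 0.2, -0.1]
width: 0.0337
```

Run:
```python
from h import *
f=grab_frame("wrist"); cv2.imwrite("pics/w6.png",f["frame"]);go(.553,-.24,.2085);s=get_state();print(s["eef_pos"])
P=cloud(f);Z=P[...,2];m=(Z>.013)&(Z<.024)&(abs(P[...,0]-.553)<.1)&(P[...,1]<-.2)&(P[...,1]>-.35);q=P[m];print(np.percentile(q,[1,50,99],axis=0).round(3).tolist())
```

```text
offset cm [0.08 0.04 4.47] turn 0
[ 0.55339737 -0.23914587  0.25315601]
[[0.488, -0.296, 0.013], [0.551, -0.286, 0.02], [0.618, -0.23, 0.021]]
```

View pics/w6.png

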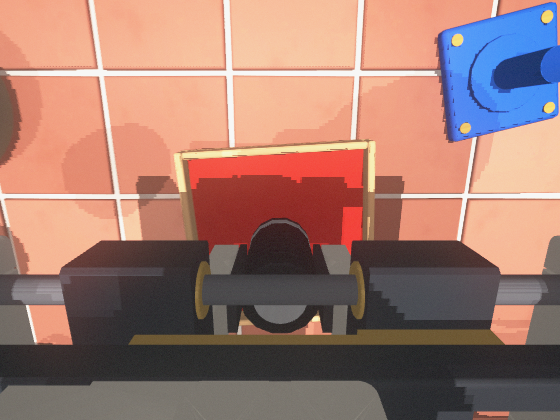

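The grip is over the red floor between walls at u≈190 and 368. The blue look-alike is well off at top right. I'll shift 8 mm toward +y and lower.

Call:
send_rows(motion=[{"offset": [-0.8, 0, 1.5], "turn": 0}, {"offset": [-0.8, 0, 3], "turn": 0}, {"offset": [-0.8, 0, 4], "turn": 0}, {"offset": [-0.8, 0, 4.4], "turn": 0}, {"offset": [-0.8, 0, 4.4], "turn": 0}, {"offset": [-0.8, 0, 4.4], "turn": 0}])

```text
t: 21.05
eef_pos: [0.5533, -0.2316, 0.2092]
ee_rot: [-3.141, -0.0, -1.571]
force: [-0.0, 0.0, -0.0]
width: 0.0339
```

Call:
send_rows(motion=[{"offset": [0, 0, 0.05], "turn": 0}, {"offset": [0, 0, 0.1], "turn": 0}, {"offset": [0, 0, 0.1], "turn": 0}])

```text
t: 21.35
eef_pos: [0.553, -0.2315, 0.2077]
ee_rot: [-3.141, -0.0, -1.571]
force: [0.4, 0.1, -0.8]
width: 0.0336
```

Call:
send_rows(motion=[{"offset": [0, 0, 0.05], "turn": 0}, {"offset": [0, 0, 0.1], "turn": 0}, {"offset": [0, 0, 0.1], "turn": 0}])

```text
t: 21.65
eef_pos: [0.5531, -0.2316, 0.2074]
ee_rot: [-3.141, -0.0, -1.571]
force: [-2.8, 1.4, 8.3]
width: 0.0338
```

Touchdown. Release and back off straight up.

Call:
send_rows(motion=[{"offset": [0, 0, -0.05], "turn": 0}, {"offset": [0, 0, -0.05], "turn": 0}, {"offset": [0, 0, -0.05], "turn": 0}, {"offset": [0, 0, -0.05], "turn": 0}, {"offset": [0, 0, -0.05], "turn": 0}, {"offset": [0, 0, -0.05], "turn": 0}, {"offset": [0, 0, -0.05], "turn": 0}], hand=1)

```text
t: 22.35
eef_pos: [0.5529, -0.2315, 0.2069]
ee_rot: [3.141, 0.0, -1.571]
force: [-0.1, -0.1, -0.5]
width: 0.0837
```

Call:
send_rows(motion=[{"offset": [0, 0, -3], "turn": 0}, {"offset": [0, 0, -7], "turn": 0}, {"offset": [0, 0, -11], "turn": 0}, {"offset": [0, 0, -15], "turn": 0}, {"offset": [0, 0, -15], "turn": 0}, {"offset": [0, 0, -15], "turn": 0}])

```text
t: 22.95
eef_pos: [0.5529, -0.2314, 0.3582]
ee_rot: [-3.139, 0.0, -1.571]
force: [-1.3, -0.3, -0.6]
width: 0.0878
```

Run:
```python
from h import *
f=grab_frame("scene");P=cloud(f);Z=P[...,2];print(get_state()["eef_pos"])
for x,y in((.525,.224),(.553,-.231)):
    q=P[(abs(P[...,0]-x)<.03)&(abs(P[...,1]-y)<.03)&(Z>.03)&(Z<.12)]; print(len(q),np.percentile(q,[2,50,98],axis=0).round(3).tolist())
cv2.imwrite("pics/s7.png",cv2.resize(f["frame"][120:330,160:440],None,fx=2.8,fy=2.8,interpolation=cv2.INTER_CUBIC))
```

```text
[ 0.55260233 -0.23135499  0.35683346]
260 [[0.508, 0.212, 0.031], [0.519, 0.234, 0.056], [0.537, 0.242, 0.07]]
135 [[0.537, -0.244, 0.031], [0.549, -0.219, 0.053], [0.569, -0.213, 0.069]]
```

View pics/s7.png

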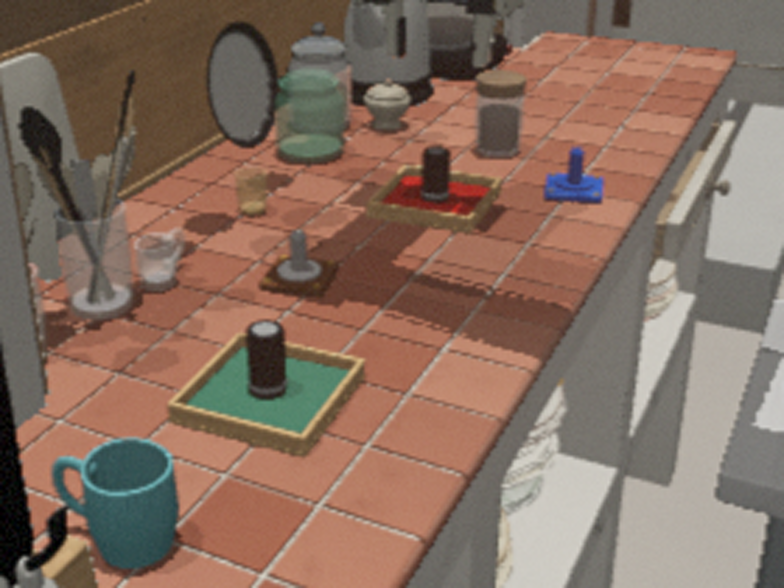

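Both grips stand upright near the middle of their trays, at (267,360) in the green and (435,175) in the red. The bystanders are where they were.

```bash
python3 -c "
from station import *
print(job_done())"
```

```text
the job is handed in; nothing more can be done
None
```

Both grips are tried and standing in their trays, and I handed the job in at about 23 s of the 69 s. The hand-in reported no verdict.

- **First grip (nearer the red tray at the start):** it slid down the pin with no resistance and met the disc at the expected height, pressing with about 6 N. That makes it the wide one, and it went in the green tray.
- **Second grip:** it stopped on the pin's taper about 39 mm above the disc, with about 9 N at most, so it is the narrow one. It went in the red tray. Contact there came on gradually (1, 2, 3, then 9 N), so I pressed about 1.5 mm further than first touch to be sure it had stopped.

In the last scene picture and depth check:
- Both grips stand upright with their tops at 69–70 mm, as expected on a 7 mm floor, and both are near the middle of their trays.
- The cup, glass, mug and jar look unmoved in the picture. I did not measure their positions again.
- The gripper is open and clear above the red tray.

No check failed or disagreed.

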